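# Turn the wet guitar sample to the drying blower

### The job

The stain samples on the carousel are still wet. With a fingertip, push on a metal arm of the carousel (never on a sample) to turn it until the guitar-shaped sample stands still squarely in front of the blower's nozzle, then press the push button on the control box fully down for a moment and let it come up again. Grasp and lift nothing, leave the control box where it stands, and do not disturb the other things on the bench.

Things in the scene. Friction and masses are not known exactly. Their poses are not given: they have to be found in the camera images.
- carousel (a joint): turn of the carousel about its upright pivot, rad, positive anticlockwise seen from above, no stops. It is the angle of the guitar sample's arm from the direction pivot-to-blower: at 0 (or any whole turn, 6.283) the guitar sample is centred before the nozzle. At the start it is between 1.24 and 5.04. Light to turn (friction 0.06 N m), stays where it is left.
- carousel_axis (a point): point on the carousel's pivot axis, at mid-height of its four arms (56 mm above the bench). The four aluminium arms are level bars 16 mm wide and 12 mm thick (50 to 62 mm above the bench), 90 degrees apart, from a hub 56 mm across, top at 66 mm (its nut at 74 mm). Frame: x points along the guitar sample's arm, y along the disc sample's arm, -y along the oblong sample's arm, -x along the bare arm; z up.
- station: fixed steel base of carousel and blower, origin on the bench under the pivot, x towards the blower: a disc 130 mm across round the pivot and a bar 90 mm wide from 70 mm behind the pivot to 330 mm towards the blower, both 8 mm thick, flat on the bench, with a post 48 mm across under the hub.
- bare_arm_end (a point): near the end of the one bare arm (no sample on it), opposite the guitar sample, 145 mm from the pivot, at mid-height of the arm; the arm ends in a half round 8 mm beyond this point. Free to push on from either side.
- guitar_sample: wet wooden plate cut like a guitar body with a small dark sound hole, 98 mm long along its x (radial, broad end outwards), 68 mm wide, 6 mm thick, lying on the end of a carousel arm; origin under it, 132 mm from the pivot, 62 mm above the bench. It spans 82 to 180 mm from the pivot. Not to be touched.
- disc_sample: wet round wooden plate, 64 mm across, 6 mm thick, on the next arm anticlockwise from the guitar sample; origin under its centre, 132 mm from the pivot, 62 mm above the bench. Not to be touched.
- oblong_sample: wet oblong wooden plate, 42 mm (x) by 70 mm (radial, y), 6 mm thick, on the next arm clockwise from the guitar sample; origin under its centre, 132 mm from the pivot, 62 mm above the bench. Not to be touched.
- nozzle (a point): centre of the mouth (50 mm across) of the nozzle of the grey drying blower, 214 mm from the pivot, 92 mm above the bench; x points away from the pivot, so the nozzle blows along -x. The blower stands fixed on the station's bar behind it: a lying drum 100 mm across on a black foot, 45 to 120 mm beyond the mouth, top 142 mm above the bench.
- control_box: loose grey control box, 110 (x) by 80 (y) by 45 mm high, 0.7 kg, with one push button on top; origin at the centre of its underside.
- dry_button (a joint): travel of the black push button on the control box, m: 0 up, 0.006 fully down; a spring pushes it up, 5 N at the bottom; it counts as pressed from 0.004.
- dry_button_top (a point): centre of the button's top face, 36 mm across, pressed straight down.
- stain_tin: open empty steel tin, 90 mm across, 110 mm high, with a wire bail; origin under its centre. Leave alone.
- jar: closed jar, 64 mm across, 75 mm high; origin under its centre. Leave alone.
- sanding_block: cork sanding block 110 x 65 x 38 mm; origin under its centre. Leave alone.
Things that resemble listed ones, but are neither listed nor needed, are in the scene too. What is shaped like the control_box but green, orange or yellow is not meant.

How it is judged:
On the way, in this order (a step that is already met when the one before it is completed fails the run):
1. the guitar sample stands still in front of the nozzle (y of guitar_sample in the frame of nozzle between -0.025 and 0.025 m and horizontal distance between guitar_sample and nozzle below 0.11 m and velocity of joint carousel between -0.08 and 0.08 rad/s), for 0.2 s.
2. the button is pressed down with the guitar sample in front of the nozzle (y of guitar_sample in the frame of nozzle between -0.025 and 0.025 m and horizontal distance between guitar_sample and nozzle below 0.11 m and value of joint dry_button above 0.004 m), for 0.1 s.
At the end, for the whole second after the job is handed in: Guitar sample's centre within 25 mm sideways of the nozzle's centre line, on the nozzle's side, at rest; the button was then pressed 4 mm or more and is up again; the control box and the tin, jar and sanding block stand within 30 mm of where they stood (all of step 1 and value of joint dry_button below 0.002 m and height (world z) of control_box below 0.006 m and distance of each of control_box, stain_tin, jar, sanding_block from where it was at the start of the episode below 0.03 m); the robot touches nothing.
It fails at once if a wet sample is touched (contact force between any of the fingers, the arm and guitar_sample above 0.3 N or contact force between any of the fingers, the arm and disc_sample above 0.3 N or contact force between any of the fingers, the arm and oblong_sample above 0.3 N).
It fails at once if the control box is lifted or shoved away (height (world z) of control_box above 0.015 m or distance of control_box from where it was at the start of the episode above 0.04 m).
It fails at once if a bystander is disturbed (distance of any of stain_tin, jar, sanding_block from where it was at the start of the episode above 0.04 m).
It also fails if it takes over 58 s, if anything falls off the work surface, if the arm or the gripper's body presses on something with over 40 N, if the wrist force passes 120 N, or if a joint passes its speed limit or range.

### The arm

A 6-joint arm with a two-finger parallel gripper is mounted at the origin on the work surface. World frame = base frame: x ahead of the robot, y to its left, z up, the work surface at z = 0. Lengths are in m, angles in rad, forces in N, time in s.
With the tool pointing down it reaches from about 0.275 to 0.875 m from the base axis. Payload 12.5 kg.
Tool frame: the origin (TCP) lies between the finger pads; the fingertips stand tcp_to_tips ahead of it and the grasp point (between the pads) lies 5 mm behind it (tcp_to_tips is the distance from the TCP to the fingertips, in m); z points along the fingers, y is the line along which they close (so a half turn about z gives the same grasp; the last joint's range is limited). The gripper opens to 85 mm and grips with 20 to 120 N. Pads are 22 mm wide; open, the fingers measure 114 mm over their backs; the gripper's body (76 mm by 85 mm) begins 54 mm behind the grasp point. The pads swing forward as they close: fully open they stand 13 mm farther back than shut.
Start: joints at [-0.085, 0.351, 1.652, -0, 1.139, -0.085], TCP at [0.55, 0, 0.245] pointing down, gripper open.
Joint ranges: [-2.75, 2.75], [-0.79, 2.1], [0.01, 2.65], [-1.57, 4.71], [0.07, 3.14], [-2.87, 2.87]. Speed limits (rad/s): [2.22, 2.22, 2.79, 3.14, 3.14, 3.14].

### API

Orientations are given as a unit quaternion [w, x, y, z].
In Python, from cell import * gives the robot as it stands.
- The arm moves only by the tool jog_arm, never from a script. Its argument "targets" is a list of rows, each a list of 6 numbers: the shift along the tool's x, y, z in cm, then the turn, a rotation vector about the tool's x, y, z in degrees. In form: [[x, y, z, wx, wy, wz], ...]. A call has exactly 5 rows; each row shifts and turns the commanded pose from where the row before left it, along the tool's axes as they then stand; what a row does not reach is not made up. A row lasts 1/12 s, in which the tool goes at most 41.7 mm and 7.16 degrees, less where a joint would pass 70% of its speed; a pose out of reach is approached as far as the arm can. A call with a gripper value outside its range is refused whole. "fingers" is the closure, from -1 (fully open) to 1 (shut), so that 0 is half open, set as the call begins (left out, the last holds). The fingers move at their own pace and stop on an object; "squeeze" is the grip in N (left out, the last holds). Time passes only in rows, so rows that do not move let the fingers close, or fill a call up. It gives the time, the measured TCP pose, the force, the opening and the grip force at its end, in the units of the state.
- read_state(): the state, without advancing time (a new reading comes with each control period).
- capture(name): name is "scene" or "side" or "wrist"; returns the picture (420x560x3 uint8, blue, green, red); there is no depth.
- get_calibration(name): a dict with "fov_y" (degrees; the focal length in pixels is half the picture's height over the tangent of half this angle, whatever the lens; pixels are square), "cx", "cy" (the principal point, pixels), "eye" and "orientation" of the camera in the world; the wrist camera has in their place "T_tool_cam" (4x4, takes a point from camera to tool coordinates, whose origin is the TCP and whose axes are the flange's). Camera axes: x right, y down, z forward; pixel columns grow to the right and rows downward; lengths in m; the calibration is good to about 2 mm. The wrist camera is an equidistant fisheye: a pixel r from the principal point sees the ray r / f radians off the axis. A picture is of the moment at which its call begins: read the wrist's pose just before it. get_calibration takes no time and is no camera call.
- close_job(): hands the job in; it is judged then, once.
Trained networks look in the newest picture that a camera, given by its name, has taken for a name from the list of things; names that differ only in an ending like _2 or _b are one class to them, and where a whole thing is asked for, a point or a joint stands for the part that bears it (a point fixed in the world has none). Each returns a list of dicts, best first, with "score" (0 to 1); they miss things now and then, are a little off and sometimes report something else, mostly with a low value. They report only what shows in the picture. A call takes as long as a camera call. They do not tell look-alikes from the thing itself.
- masks_of(camera, label): "region" (420x560 bool, what is visible of it) and "uv" ([column, row] in pixels, amid what is visible of it).
The state is a dict: "t": time; "joint_pos": joint angles; "qvel": joint speeds; "tau": joint torques, N m; "tool_pos": TCP position; "tcp_rot": TCP orientation; "force": force on the tool from outside, world axes, zero at the start; "ft_torque": the same for the moment, N m; "grip_width": finger opening in m; "grip_force": force on a finger pad.
Only numpy, scipy, OpenCV 4.12 (cv2) and the standard library are available. Lean on these libraries where they do the work, as an engineer would, in place of code of your own. Each camera call takes 0.05 s, during which the arm holds its last target. There are 200 camera calls.

## Working session

There is one attempt and no reset: what is moved stays moved. The work goes in short steps, Python scripts to look and compute and a tool call to move; the robot and the scene stay as the last step left them, time stands still between calls to the robot, and variables do not carry over. Pictures are saved under pics/ and viewed, at most 10 in all, crops included, and the job is handed in when it is done.

Besides the shell and the picture viewer there is one more tool, called as name([rows], argument=value, ...), one row to a line, values as JSON. jog_arm: Moves the arm, as the interface text tells. Its arguments: {"type":"object","properties":{"targets":{"type":"array"},"fingers":{"type":"number"},"squeeze":{"type":"number"}},"required":["targets"]}

```bash
mkdir -p pics
cat > h.py <<'E'
from cell import *
import numpy as np, cv2
from scipy.spatial.transform import Rotation as R
def rot(q): return R.from_quat([q[1],q[2],q[3],q[0]]).as_matrix()
def cam(n):
    c=get_calibration(n); f=210/np.tan(np.radians(c["fov_y"])/2); return c,f
def ray(n,uv,st=None):
    c,f=cam(n); x=(uv[0]-c["cx"]);y=(uv[1]-c["cy"])
    if n=="wrist":
        r=np.hypot(x,y);a=r/f;d=np.array([np.sin(a)*x/r,np.sin(a)*y/r,np.cos(a)])
        T=np.array(c["T_tool_cam"]);Rt=rot(st["tcp_rot"]);return Rt@T[:3,3]+st["tool_pos"],Rt@T[:3,:3]@d
    d=np.array([x/f,y/f,1]);
    return np.array(c["eye"]),rot(c["orientation"])@d
def onz(n,uv,z,st=None):
    e,d=ray(n,uv,st);return e+d*(z-e[2])/d[2]
def proj(n,P):
    c,f=cam(n);p=rot(c["orientation"]).T@(np.array(P)-np.array(c["eye"]));return [c["cx"]+f*p[0]/p[2],c["cy"]+f*p[1]/p[2]]
E
python3 - <<'E'
from h import *
st=read_state();print({k:np.round(v,3).tolist() for k,v in st.items()})
for n in("scene","side","wrist"):
    im=capture(n);cv2.imwrite(f"pics/{n}0.png",im);c=get_calibration(n);print(n,c)
    for l,z in [("guitar_sample",.068),("disc_sample",.068),("oblong_sample",.068),("bare_arm_end",.062),("dry_button_top",.05),("control_box",.045),("nozzle",.092),("stain_tin",.11),("jar",.075),("sanding_block",.038)]:
        try:
            for m in masks_of(n,l)[:3]: print(l,round(m["score"],2),np.round(m["uv"]),m["region"].sum(),np.round(onz(n,m["uv"],z,st),3))
        except Exception as e: print(l,e)
E
```

```text
{'t': 0.0, 'joint_pos': [-0.085, 0.351, 1.652, 0.0, 1.139, -0.085], 'qvel': [-0.001, 0.0, 0.001, 0.0, 0.0, -0.003], 'tau': [0.001, -50.611, -29.141, 0.0, 0.005, 0.0], 'tool_pos': [0.55, 0.0, 0.245], 'tcp_rot': [-0.0, 0.707, 0.707, -0.0], 'force': [0.296, -0.781, 0.222], 'ft_torque': [0.007, -0.004, -0.023], 'grip_force': 0.0, 'grip_width': 0.086}
scene {'fov_y': 52.90341924407123, 'cx': 273.9613396268364, 'cy': 206.33560628113278, 'eye': array([0.82649489, 0.43607006, 1.03325267]), 'orientation': array([-0.07997489,  0.26841646,  0.92720951, -0.24867476])}
guitar_sample 0.71 [296. 274.] 838 [0.568 0.157 0.068]
disc_sample 0.82 [318. 211.] 410 [0.42  0.041 0.068]
disc_sample 0.39 [180. 113.] 540 [ 0.576 -0.459  0.068]
oblong_sample 0.78 [228. 245.] 464 [0.67  0.003 0.068]
oblong_sample 0.32 [245. 128.] 38 [ 0.44  -0.303  0.068]
bare_arm_end 0.71 [284. 241.] 2673 [0.544 0.065 0.062]
dry_button_top 0.56 [247. 127.] 48 [ 0.427 -0.318  0.05 ]
dry_button_top 0.51 [203. 158.] 106 [ 0.592 -0.287  0.05 ]
control_box 0.94 [206. 166.] 1097 [ 0.597 -0.26   0.045]
control_box 0.91 [242. 134.] 513
[... 1526 characters left out ...]

         4.75472465e-04],
       [-4.42852454e-05, -2.57408692e-01,  9.66302625e-01,
        -1.28677373e-01],
       [ 0.00000000e+00,  0.00000000e+00,  0.00000000e+00,
         1.00000000e+00]])}
guitar_sample 0.98 [293.  32.] 4721 [0.561 0.157 0.068]
guitar_sample 0.53 [399. 187.] 2709 [0.668 0.009 0.068]
disc_sample 0.72 [144. 153.] 2923 [0.413 0.044 0.068]
oblong_sample 0.93 [400. 186.] 2651 [0.669 0.01  0.068]
bare_arm_end 0.68 [280. 159.] 18249 [0.549 0.035 0.062]
dry_button_top 0.72 [100. 403.] 237 [ 0.247 -0.355  0.05 ]
control_box 0.96 [112. 384.] 1592 [ 0.287 -0.302  0.045]
control_box 0.75 [307. 341.] 294 [ 0.583 -0.19   0.045]
nozzle 0.71 [498. 260.] 8667 [ 0.793 -0.066  0.092]
```

View pics/scene0.png

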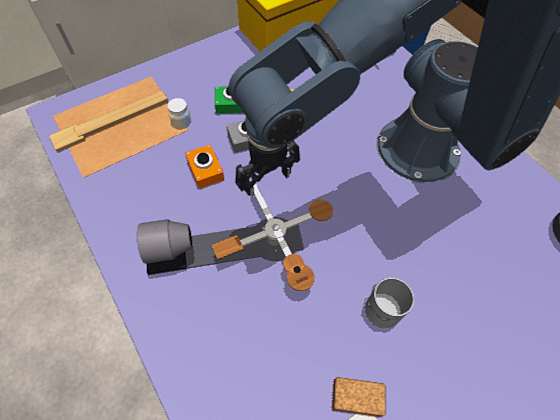

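View pics/wrist0.png

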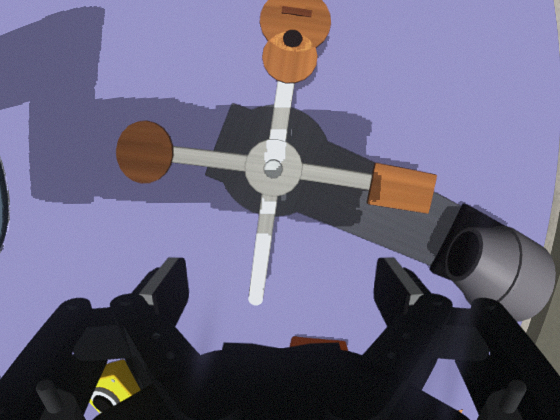

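View pics/side0.png

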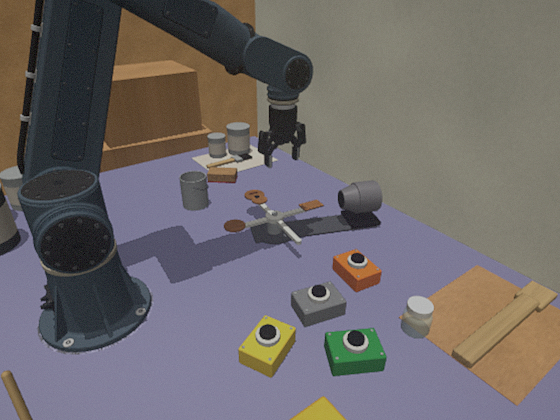

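The scene shows the grey box behind the gripper; in the side view its button is at about (319,292), with orange at (357,259), yellow at (268,334) and green at (356,342) as decoys. In the wrist view the hub is at (273,168), the bare arm end at (256,298) and the nozzle mouth at about (465,253). The guitar points away from the robot, to its left, so the carousel has to turn about 97° clockwise.

Run:
```python
from h import *
import cell
print([x for x in dir(cell) if 'tip' in x.lower()], getattr(cell,'tcp_to_tips',None))
st=read_state()
w=lambda u,z:np.round(onz("wrist",u,z,st),4)
piv=w((273,168),.074);hub=w((274,167),.066)
be=w((256,298),.062);noz=w((465,253),.092);g=w((292,38),.068)
print("piv",piv,hub,"bare",be,"noz",noz,"hole",g)
d=onz("wrist",(144.5,152),.068,st);o=onz("wrist",(402,188),.068,st);print("mid disc/obl",(d+o)/2,np.linalg.norm(d-o))
p=hub[:2]
a=lambda v:np.degrees(np.arctan2(*(v[:2]-p)[::-1]));n=lambda v:np.linalg.norm(v[:2]-p)
for k,v in dict(bare=be,noz=noz,hole=g,disc=d,obl=o).items(): print(k,round(a(v),1),round(n(v),4))
# scene check
sp=onz("scene",(275,229),.07);sn=onz("scene",(187,240),.092);print("scene piv",sp,"noz",sn)
# grey box: triangulate button side/scene
for z in(.045,.05,.055): print(z,onz("side",(319,292),z),onz("scene",(247,127),z))
im=cv2.imread("pics/side0.png")[265:335,270:365];cv2.imwrite("pics/c1.png",cv2.resize(im,None,fx=8,fy=8,interpolation=cv2.INTER_CUBIC))
```

```text
['tcp_to_tips'] 0.014
piv [0.5433 0.0271 0.074 ] [0.5441 0.0271 0.066 ] bare [ 0.5234 -0.1163  0.062 ] noz [ 0.7449 -0.055   0.092 ] hole [0.5609 0.1511 0.068 ]
mid disc/obl [0.54348405 0.02661933 0.068     ] 0.2599477868478238
bare -98.2 0.1449
noz -22.2 0.2169
hole 82.3 0.1251
disc 172.1 0.1305
obl -8.4 0.1294
scene piv [0.54604396 0.02767709 0.07      ] noz [ 0.7522028  -0.05237643  0.092     ]
0.045 [ 0.44268433 -0.30021662  0.045     ] [ 0.42331079 -0.32166074  0.045     ]
0.05 [ 0.43877604 -0.30419687  0.05      ] [ 0.42535067 -0.31782705  0.05      ]
0.055 [ 0.43486776 -0.30817712  0.055     ] [ 0.42739056 -0.31399336  0.055     ]
```

jog_arm([
  [-3.6,0.5,0,0,0,0],
  [-3.6,0.5,0,0,0,0],
  [-3.5,0.5,0,0,0,4],
  [0,0,0,0,0,4],
  [0,0,2,0,0,0],
], fingers=1)

```text
t: 2.07
tool_pos: [0.5666, -0.1093, 0.2281]
tcp_rot: [0.002, 0.757, 0.653, 0.002]
force: [0.3, 0.8, 0.7]
grip_width: 0.0256
grip_force: 0.0
```

jog_arm([
  [0,0,3.5,0,0,0],
  [0,0,3.5,0,0,0],
  [0,0,3.5,0,0,0],
  [0,0,3.5,0,0,0],
  [0,0,3,0,0,0],
])

```text
t: 2.48
tool_pos: [0.5644, -0.1068, 0.0531]
tcp_rot: [-0.0, 0.755, 0.656, -0.0]
force: [0.6, 0.1, -0.5]
grip_width: -0.0001
grip_force: 0.0
```

jog_arm([
  [0,0,0.3,0,0,0],
  [0,0,0,0,0,0],
  [0,0,0,0,0,0],
  [0,0,0,0,0,0],
  [0,0,0,0,0,0],
])

```text
t: 2.9
tool_pos: [0.566, -0.1072, 0.0543]
tcp_rot: [0.001, 0.755, 0.656, 0.001]
force: [-0.2, 0.6, 0.4]
grip_width: 0.0001
grip_force: 0.0
```

Run:
```python
from h import *
st=read_state();print(st["tool_pos"],st["joint_pos"],st["grip_width"])
a=capture("wrist");b=capture("scene")
cv2.imwrite("pics/w1.png",np.hstack([a[:, 80:480],b[60:480-60,100:500][:360]] if 0 else [cv2.resize(a,(400,300)),cv2.resize(b[100:340,100:420],(400,300))]))
```

```text
[ 0.56604423 -0.10724809  0.05428113] [-2.68050432e-01  6.52010802e-01  1.71316218e+00 -1.23600014e-06
  7.73209639e-01 -1.28463543e-01] 8.813508373363208e-05
```

View pics/w1.png

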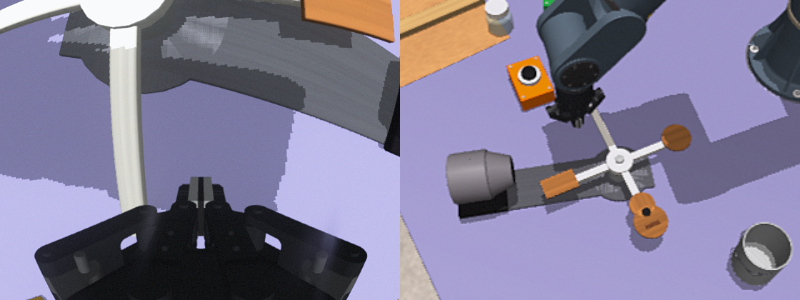

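jog_arm([
  [0,-0.8,0,0,0,0],
  [0,-0.8,0,0,0,0],
  [0,-0.8,0,0,0,0],
  [-0.06,-0.68,0,0,0,3],
  [-0.12,-1.36,0,0,0,6],
])

```text
t: 3.42
tool_pos: [0.5205, -0.1019, 0.0525]
tcp_rot: [0.0, 0.804, 0.594, 0.0]
force: [0.6, -0.8, -0.3]
grip_width: -0.0
grip_force: 0.3
```

jog_arm([
  [-0.12,-1.36,0,0,0,6],
  [-0.12,-1.36,0,0,0,6],
  [-0.12,-1.36,0,0,0,6],
  [-0.12,-1.36,0,0,0,6],
  [-0.12,-1.36,0,0,0,6],
])

```text
t: 3.83
tool_pos: [0.4577, -0.0742, 0.0524]
tcp_rot: [0.0, 0.931, 0.364, -0.0]
force: [0.7, -0.4, -0.6]
grip_width: 0.0001
grip_force: 0.3
```

```bash
cat > ang.py <<'E'
from h import *
import sys
st=read_state();p=np.array([.544,.027]);t=st["tool_pos"]
v=t[:2]-p;print("tcp",np.round(t,3),"r",np.hypot(*v),"ang",np.degrees(np.arctan2(v[1],v[0])),"toolx yaw",np.degrees(np.arctan2(*rot(st["tcp_rot"])[[1,0],0])))
im=capture("scene");im2=capture("side")
cv2.imwrite(f"pics/{sys.argv[1]}.png",np.hstack([cv2.resize(im[100:340,100:420],(400,300)),cv2.resize(im2[130:310,170:410],(400,300))]))
for c in("scene","side"):
  for l in("guitar_sample","disc_sample","oblong_sample"):
    for m in masks_of(c,l)[:2]:
        q=onz(c,m["uv"],.066)[:2]-p
        print(c,l,round(m["score"],2),"r %.3f ang %.1f"%(np.hypot(*q),np.degrees(np.arctan2(q[1],q[0]))))
E
python3 ang.py a1
```

```text
tcp [ 0.458 -0.074  0.052] r 0.13300632685851663 ang -130.4423554164658 toolx yaw 42.679643624817736
scene guitar_sample 0.89 r 0.131 ang 39.0
scene guitar_sample 0.46 r 0.347 ang -109.8
scene disc_sample 0.65 r 0.126 ang 130.6
scene oblong_sample 0.8 r 0.130 ang -52.5
side guitar_sample 0.58 r 0.123 ang 27.9
side guitar_sample 0.58 r 0.525 ang -89.9
side disc_sample 0.73 r 0.140 ang 128.7
side oblong_sample 0.56 r 0.131 ang -57.4
```

View pics/a1.png

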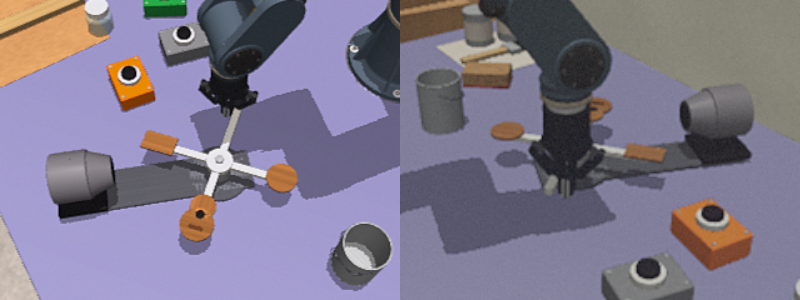

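jog_arm([
  [-0.12,-1.36,0,0,0,6],
  [-0.12,-1.36,0,0,0,6],
  [-0.12,-1.36,0,0,0,6],
  [-0.12,-1.36,0,0,0,6],
  [-0.12,-1.36,0,0,0,6],
])

```text
t: 4.65
tool_pos: [0.4192, -0.0197, 0.0523]
tcp_rot: [0.0, 0.994, 0.111, 0.0]
force: [-0.1, -0.7, 0.8]
grip_width: 0.0001
grip_force: 0.3
```

jog_arm([
  [-0.12,-1.36,0,0,0,6],
  [-0.12,-1.36,0,0,0,6],
  [-0.08,-0.91,0,0,0,4],
  [-0.04,-0.45,0,0,0,2],
  [-0.04,-0.45,0,0,0,2],
])

```text
t: 5.07
tool_pos: [0.4114, 0.0249, 0.0523]
tcp_rot: [0.0, 0.998, -0.061, -0.0]
force: [-0.3, -0.5, -0.0]
grip_width: -0.0
grip_force: 0.3
```

```bash
python3 ang.py a2
```

```text
tcp [0.411 0.025 0.052] r 0.13265220930467536 ang -179.09882787146984 toolx yaw -7.015654381900364
scene guitar_sample 0.95 r 0.142 ang -13.8
scene guitar_sample 0.63 r 0.125 ang -15.2
scene disc_sample 0.94 r 0.124 ang 80.9
scene oblong_sample 0.67 r 0.129 ang -100.3
side guitar_sample 0.81 r 0.130 ang -15.4
side disc_sample 0.55 r 0.120 ang 82.2
side oblong_sample 0.75 r 0.150 ang -100.2
```

View pics/a2.png

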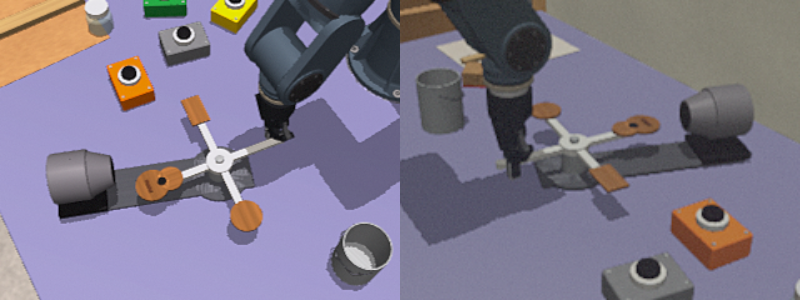

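jog_arm([
  [-0.04,-0.45,0,0,0,2],
  [-0.04,-0.45,0,0,0,2],
  [-0.04,-0.45,0,0,0,2],
  [-0.04,-0.45,0,0,0,2],
  [-0.04,-0.45,0,0,0,2],
])

```text
t: 5.88
tool_pos: [0.4134, 0.047, 0.0523]
tcp_rot: [0.0, 0.989, -0.149, -0.0]
force: [-0.5, 0.2, 0.0]
grip_width: -0.0
grip_force: 0.3
```

```bash
python3 ang.py a3
python3 - <<'E'
from h import *
for n in("scene","side"):
    im=cv2.imread("pics/scene0.png")
    for m in masks_of(n,"dry_button_top")[:4]: print(n,round(m["score"],2),np.round(m["uv"],1),onz(n,m["uv"],.055))
    for m in masks_of(n,"control_box")[:4]: print(n,"box",round(m["score"],2),np.round(m["uv"],1),onz(n,m["uv"],.045))
cv2.imwrite("pics/c2.png",np.hstack([cv2.resize(capture("scene")[105:175,205:285],(400,350),interpolation=2),cv2.resize(capture("side")[265:335,280:360],(400,350),interpolation=2)]))
E
```

```text
tcp [0.413 0.047 0.052] r 0.13209019070763958 ang 171.27545805954026 toolx yaw -17.084250415984293
scene guitar_sample 0.94 r 0.133 ang -19.0
scene disc_sample 0.7 r 0.128 ang 68.3
scene oblong_sample 0.64 r 0.136 ang -110.1
side guitar_sample 0.69 r 0.135 ang -23.2
side guitar_sample 0.15 r 0.036 ang -83.0
side disc_sample 0.46 r 0.138 ang 72.8
side oblong_sample 0.47 r 0.139 ang -108.6
scene 0.68 [248.7 128.9] [ 0.42684214 -0.30492588  0.055     ]
scene 0.67 [200.6 157.1] [ 0.59785204 -0.28741191  0.055     ]
scene 0.48 [220.7 239.3] [ 0.67550595 -0.02761917  0.055     ]
scene 0.43 [270.6 233.4] [0.55820498 0.02603741 0.055     ]
scene box 0.95 [246.6 134.3] [ 0.43890316 -0.297731    0.045     ]
scene box 0.75 [234.6  99.1] [ 0.3979353  -0.44157197  0.045     ]
scene box 0.74 [284.9 106.1] [ 0.27827334 -0.33249219  0.045     ]
scene box 0.66 [202.8 167.6] [ 0.60746314 -0.25835977  0.045     ]
side 0.79 [267.9 332.6] [ 0.26599786 -0.3388391   0.055     ]
side 0.59 [317.7 294.1] [ 0.42761908 -0.31180512  0.055     ]
side 0.56 [194.8 189.4] [0.43048258 0.33797848 0.055     ]
side 0.55 [354.9 258.3] [ 0.59836982 -0.26583783  0.055     ]
side box 0.97 [353.8 353.8] [ 0.37907043 -0.47760349  0.045     ]
side box 0.95 [270.7 344.4] [ 0.2578167  -0.36039787  0.045     ]
side box 0.77 [356.3 268.9] [ 0.57904964 -0.29109172  0.045     ]
side box 0.71 [318.7 305.4] [ 0.41223741 -0.33371084  0.045     ]
```

View pics/a3.png

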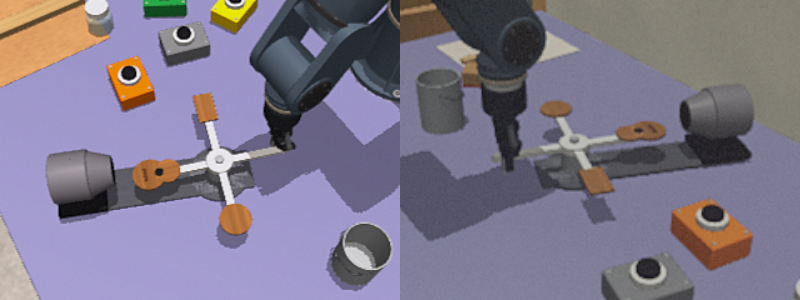

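View pics/c2.png

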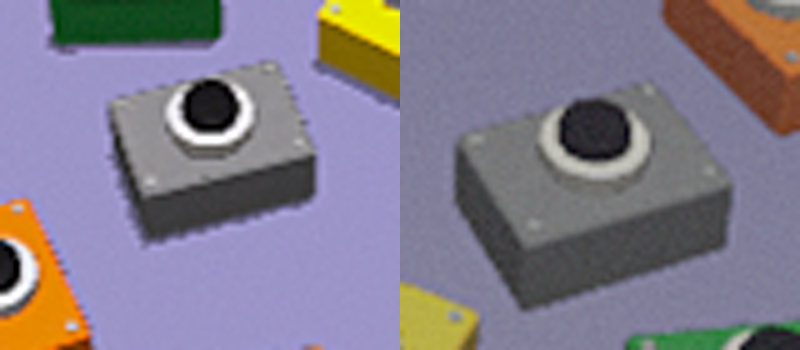

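jog_arm([
  [0,1,0,0,0,0],
  [0,2,0,0,0,0],
  [0,0,-3,0,0,0],
  [0,0,-3.5,0,0,0],
  [0,0,-3.5,0,0,0],
])

```text
t: 7.0
tool_pos: [0.4037, 0.0176, 0.1532]
tcp_rot: [0.0, 0.989, -0.148, -0.001]
force: [0.5, 0.5, 0.4]
grip_width: 0.0001
grip_force: 0.0
```

Run:
```python
from h import *
e1,d1=ray("scene",(247.2,126));e2,d2=ray("side",(318.8,290.8))
s=np.linalg.lstsq(np.c_[d1,-d2],e2-e1,rcond=None)[0];a=e1+s[0]*d1;b=e2+s[1]*d2;print(a,b)
st=read_state();P=(a+b)/2
print("tool delta cm",100*rot(st["tcp_rot"]).T@(P-st["tool_pos"]))
```

```text
[ 0.42838926 -0.31046363  0.06355495] [ 0.43026389 -0.31189046  0.0638838 ]
tool delta cm [12.09662653 30.67786194  8.93646946]
```

jog_arm([
  [1.21,3.07,-0.5,0,0,0],
  [1.21,3.07,-0.5,0,0,0],
  [1.21,3.07,0,0,0,0],
  [1.21,3.07,0,0,0,0],
  [1.21,3.07,0,0,0,0],
])

```text
t: 7.42
tool_pos: [0.4171, -0.1482, 0.1625]
tcp_rot: [0.0, 0.989, -0.148, 0.0]
force: [0.7, 0.2, -0.4]
grip_width: 0.0
grip_force: 0.0
```

jog_arm([
  [1.21,3.07,0,0,0,0],
  [1.21,3.07,0,0,0,0],
  [1.21,3.07,0,0,0,0],
  [1.21,3.07,0,0,0,0],
  [1.21,3.07,0,0,0,0],
])

```text
t: 7.83
tool_pos: [0.4298, -0.3127, 0.1621]
tcp_rot: [-0.0, 0.989, -0.148, -0.0]
force: [0.4, 0.6, 0.6]
grip_width: -0.0003
grip_force: 0.0
```

```bash
python3 ang.py a4
python3 - <<'E'
from h import *
im=capture("wrist");cv2.imwrite("pics/w4.png",im);st=read_state();P=np.array([.4293,-.3112,.0637])
print(st["t"],st["tool_pos"],100*rot(st["tcp_rot"]).T@(P-st["tool_pos"]))
for m in masks_of("wrist","dry_button_top")[:3]: print(m["score"],m["uv"],onz("wrist",m["uv"],.0635,st))
E
```

```text
tcp [ 0.43  -0.313  0.162] r 0.35840338377550396 ang -108.58599097019635 toolx yaw -17.017270353759734
scene guitar_sample 0.84 r 0.140 ang -22.3
scene disc_sample 0.65 r 0.128 ang 65.2
scene oblong_sample 0.8 r 0.141 ang -112.4
side guitar_sample 0.65 r 0.096 ang -33.4
side disc_sample 0.44 r 0.137 ang 69.8
side oblong_sample 0.65 r 0.399 ang -111.7
side oblong_sample 0.64 r 0.145 ang -108.5
8.2833 [ 0.43066016 -0.30984381  0.16239489] [-0.08954444  0.17005155  9.86948717]
0.89 [167.4, 20.1] [ 0.59682347 -0.2734329   0.0635    ]
0.85 [285.3, 220.2] [ 0.42779146 -0.31171605  0.0635    ]
0.7 [422.3, 12.5] [ 0.55170992 -0.45655153  0.0635    ]
```

View pics/w4.png

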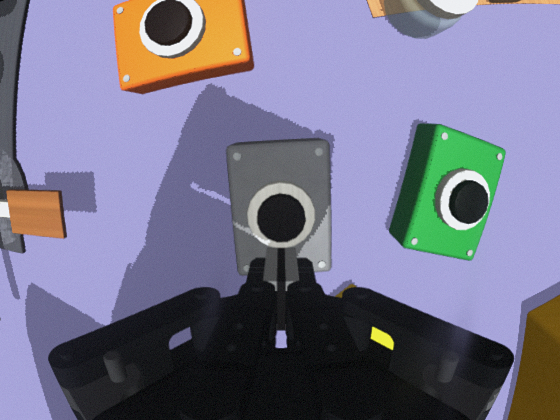

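The wrist view confirms the grey box's button at (282,219), within 2 mm of the triangulated point, directly under the fingers. Next I descend.

jog_arm([
  [0,0,3,0,0,0],
  [0,0,2.5,0,0,0],
  [0,0,1.5,0,0,0],
  [0,0,0.6,0,0,0],
  [0,0,0.3,0,0,0],
])

```text
t: 8.75
tool_pos: [0.4305, -0.3101, 0.0827]
tcp_rot: [-0.0, 0.989, -0.148, -0.001]
force: [0.9, -0.3, 0.4]
grip_width: -0.0002
grip_force: 0.0
```

jog_arm([
  [0,0,0.2,0,0,0],
  [0,0,0.2,0,0,0],
  [0,0,0,0,0,0],
  [0,0,0,0,0,0],
  [0,0,0,0,0,0],
])

```text
t: 9.17
tool_pos: [0.4311, -0.3108, 0.08]
tcp_rot: [0.0, 0.989, -0.148, 0.001]
force: [0.8, 1.4, 1.5]
grip_width: -0.0002
grip_force: 1.0
```

jog_arm([
  [0,0,0.2,0,0,0],
  [0,0,0,0,0,0],
  [0,0,0.1,0,0,0],
  [0,0,0,0,0,0],
  [0,0,0,0,0,0],
])

```text
t: 9.58
tool_pos: [0.431, -0.3108, 0.0765]
tcp_rot: [0.0, 0.989, -0.148, 0.0]
force: [2.9, -0.3, 4.6]
grip_width: -0.0002
grip_force: 2.0
```

jog_arm([
  [0,0,0.1,0,0,0],
  [0,0,0,0,0,0],
  [0,0,0.1,0,0,0],
  [0,0,0,0,0,0],
  [0,0,0,0,0,0],
])

```text
t: 10.0
tool_pos: [0.431, -0.3109, 0.0749]
tcp_rot: [0.0, 0.989, -0.148, 0.0]
force: [2.2, 1.1, 11.6]
grip_width: 0.0002
grip_force: 5.9
```

At 11.6 N, well above the 5 N spring force, the button is fully down and has been held. Now I release it and retreat.

jog_arm([
  [0,0,0,0,0,0],
  [0,0,-0.5,0,0,0],
  [0,0,-1.5,0,0,0],
  [0,0,-3,0,0,0],
  [0,0,-3.5,0,0,0],
])

```text
t: 10.42
tool_pos: [0.4291, -0.3095, 0.1583]
tcp_rot: [-0.001, 0.989, -0.148, -0.003]
force: [0.2, 0.2, 0.7]
grip_width: -0.0
grip_force: 0.0
```

jog_arm([
  [0,0,-2,0,0,0],
  [0,0,0,0,0,0],
  [0,0,0,0,0,0],
  [0,0,0,0,0,0],
  [0,0,0,0,0,0],
])

```text
t: 10.83
tool_pos: [0.4299, -0.3101, 0.1778]
tcp_rot: [-0.001, 0.989, -0.148, -0.001]
force: [0.1, 0.7, 0.2]
grip_width: -0.0003
grip_force: 0.0
```

```bash
python3 ang.py a5
python3 - <<'E'
from h import *
capture("wrist");st=read_state()
for m in masks_of("wrist","dry_button_top")[:3]: print(m["score"],m["uv"],onz("wrist",m["uv"],.0635,st))
print(st["force"])
E
```

```text
tcp [ 0.43  -0.31   0.178] r 0.35587870178105807 ang -108.69522735775514 toolx yaw -17.001953278047097
scene guitar_sample 0.87 r 0.136 ang -21.0
scene guitar_sample 0.35 r 0.326 ang 111.9
scene disc_sample 0.74 r 0.122 ang 69.8
scene oblong_sample 0.58 r 0.128 ang -108.0
side disc_sample 0.55 r 0.122 ang 73.8
side oblong_sample 0.68 r 0.036 ang -125.9
side oblong_sample 0.51 r 0.151 ang -112.0
0.98 [456.0, 195.0] [ 0.40117726 -0.45677404  0.0635    ]
0.72 [174.8, 29.7] [ 0.59385484 -0.27390628  0.0635    ]
0.71 [280.6, 212.5] [ 0.43003144 -0.30952483  0.0635    ]
[ 0.28535628 -0.44167983  0.08149334]
```

View pics/a5.png

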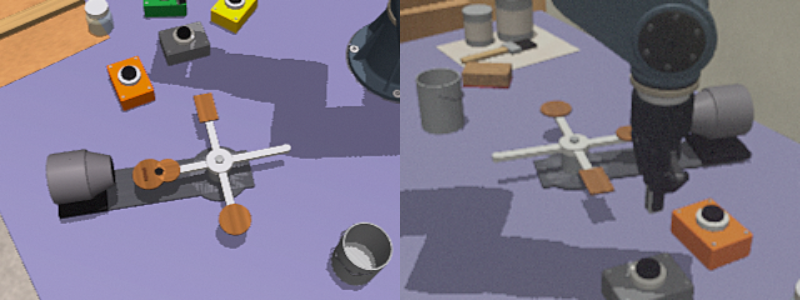

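The guitar sample at (156,173) stands before the nozzle and hasn't moved, the grey box is in place, and the arm is clear of everything.

```bash
python3 -c "
from cell import *
print(close_job())"
```

```text
the job is handed in; nothing more can be done
None
```

I turned the guitar sample to within about 2° of the nozzle's centre line and pressed the grey control box's button fully down (11.6 N), then released it. The final pictures show nothing else disturbed; I handed the job in, but no verdict came back.

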